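# Reset the stay of a pear case so that its door is held wide

### The arm

A 6-joint arm with a two-finger parallel gripper is mounted at the origin on the work surface. World frame = base frame: x ahead of the robot, y to its left, z up, the work surface at z = 0. Lengths are in mm, angles in rad, forces in N, time in s.
With the tool pointing down it reaches from about 350 to 775 mm from the base axis. Payload 7.3 kg.
Tool frame: the origin (TCP) lies between the finger pads; the fingertips stand 22 mm ahead of it and the grasp point (between the pads) lies 3 mm ahead of it; z points along the fingers, x is the direction in which the jaws open and shut, and the axes are right-handed (so a half turn about z gives the same grasp; the last joint's range is limited). The gripper opens to 92 mm and grips with 3 to 60 N. Pads are 19 mm wide; open, the fingers measure 130 mm over their backs; the gripper's body (75 mm by 190 mm) begins 47 mm behind the grasp point.
Start: joints at [1.086, 0.342, 1.524, -0, 1.275, -0.146], TCP at [174.472, 495.179, 248.741] pointing down, gripper open.
Joint ranges: [-2.53, 2.53], [-0.77, 2.02], [0.04, 2.7], [-1, 4.14], [0.28, 2.66], [-3.11, 3.11]. Speed limits (rad/s): [2.57, 2.57, 3.14, 3.14, 3.14, 3.14].

### API

Orientations are given as [roll, pitch, yaw] about the fixed x, y, z axes, in that order (R = Rz(yaw) Ry(pitch) Rx(roll)).
In Python, from plant import * gives the robot as it stands. The module is installed in compiled form; this text tells all that it offers.
- The arm moves only by the shell command python3 -m handwheel 'ROWS' [OPENING]. ROWS is a JSON object of lists of equal length, an entry for each row: "translation": the shift along the world's x, y, z in units of 15 cm (1.0 is 15 cm), a list of three; "twist": the turn about the world's z in units of 90 degrees (1.0 is 90 degrees). In form: {"translation": [[tx, ty, tz], ...], "twist": [twist, ...]}. A call has exactly 8 rows; each row shifts and turns the pose as measured when the row begins; what a row does not reach is not made up. A row lasts 1/8 s, in which the tool goes at most 62.5 mm and 10.7 degrees, less where a joint would pass 70% of its speed; a pose out of reach is approached as far as the arm can. A call with a number of a shift or a turn outside -1 to 1 is refused whole. A call with a gripper value outside its range is refused whole. OPENING is the closure in counts, from 0 (fully open) to 255 (shut), set as the call begins (- or left out, the last holds). The fingers move at their own pace and stop on an object; the grip force is fixed at half the most. Time passes only in rows, so rows that do not move let the fingers close, or fill a call up. It gives the time, the measured TCP pose, the force and the opening at its end, in the units of the state.
- get_obs(): the state, without advancing time (a new reading comes with each control period).
- capture(name): name is "side" or "top"; returns a dict with "img" (420x560x3 uint8, red, green, blue), "vertical_fov" (degrees; the focal length in pixels is half the picture's height over the tangent of half this angle, whatever the lens; pixels are square), "cx", "cy" (the principal point, pixels), "world_from_camera" (4x4, takes a point from camera to world coordinates). Camera axes: x right, y up, looking along -z (the intrinsics and any distortion apply to the point x, -y, -z); pixel columns grow to the right and rows downward; lengths in mm; the calibration is good to about 2 mm. A picture is of the moment at which its call begins. There is no depth.
- close_job(): hands the job in, once; it reports no verdict.
Trained networks look in the newest picture that a camera, given by its name, has taken for a name from the list of things; names that differ only in an ending like _2 or _b are one class to them, and where a whole thing is asked for, a point or a joint stands for the part that bears it (a point fixed in the world has none). Each returns a list of dicts, best first, with "score" (0 to 1); they miss things now and then, are a little off and sometimes report something else, mostly with a low value. They report only what shows in the picture. A call takes as long as a camera call.
- search_frame(camera, label): "position" ([x, y, z] in mm, in the coordinates of the camera as it stood for that picture, good to about 4 mm: the middle of the surface that is visible of it).
- spot_point(camera, label): "position" ([x, y, z] in mm, in the coordinates of the camera as it stood for that picture, good to about 4 mm: a listed point, or the origin of a listed thing).
The state is a dict: "time": time; "joint_positions": joint angles; "dq": joint speeds; "tau": joint torques, N m; "tool_pos": TCP position; "tcp_rot": TCP orientation; "contact_force": force on the tool from outside, world axes, zero at the start; "moment": the same for the moment, N m; "grip_width": finger opening in mm.
Only numpy, scipy, OpenCV 4.12 (cv2) and the standard library are available. Lean on these libraries where they do the work, as an engineer would, in place of code of your own. Each camera call takes 0.05 s, during which the arm holds its last target.

### The job

The small door of the pear case is held only ajar: its stay sits over the pin with the hole nearest the stay's pivot. Lift the stay clear of the pin, push the door wider open while the stay is up, and drop the stay's end hole (the one next to its knob) fully down over the pin, so that the stay lies flat and holds the door wide. Leave the jar, the punnet and the label roll where they are.

Things in the scene. Friction and masses are not known exactly. Their poses are not given: they have to be found in the camera images.
- case: Fixed counter-top fruit case, white base, aluminium frame, clear panels, 200 x 270 mm, frame top 180 mm above the counter. Origin on the counter right under the pin; its x axis points from the pin into the case (the door side is -x), its y axis runs along the front rail towards the door's hinge, z up.
- pin_top (a point): Top of the fixed upright steel pin (9 mm thick, domed) on the case's front rail, 205 mm above the counter, at x = 0, y = 0 of the case. It stands 15 mm above the underside of the stay when that lies flat, that is 9 mm above the bar's upper face.
- hinge_top (a point): Upper end of the door's upright hinge axis, 178 mm above the counter, at x = -30 mm, y = +130 mm of the case.
- door (a joint): Door angle, rad: 0 is shut (door along the case's -y from the hinge), growing as the free end swings out to the case's -x; 1.5 is the stop. Stiff enough to stay where it is left (about 0.15 N m of friction). It starts near 0.35; with the stay's end hole over the pin it stands at 1.0.
- door_edge (a point): Point on the door's top face, 178 mm above the counter, 215 mm from the hinge axis along the door and 15 mm from its free edge. The door is a white frame with a clear pane, 230 mm wide, 16 mm thick (8 mm either side of this point), reaching from 18 to 178 mm above the counter. At the start there is a free gap of about 80 mm between it and the case here, open from above.
- swivel (a joint): Angle of the stay about its upright swivel axis on the door, rad: 0 is the bar lying along the door towards the hinge, growing as the knob end turns away from the door towards the case's inside. With the near hole on the pin it is about 0.99, with the end hole on the pin about 0.83. It turns easily (0.035 N m of friction) and stays where it is left.
- stay (a joint): Tilt of the stay about its level pivot, rad: 0 is flat (stop), growing as the knob end rises, 0.6 is the stop. Stiff: the stay keeps the tilt at which it is left (0.17 N m of friction plus the bar's weight, so about 5 N pressed down on the heel pad tips it up).
- stay_pivot (a point): Crossing of the stay's tilt pivot and swivel axis, 193 mm above the counter, over the door's middle line, 160 mm from the hinge axis.
- heel_pad (a point): Centre of the upper face of the stay's upturned heel, a 22 x 26 mm steel pad behind the pivot, outside the door: 61 mm behind the pivot (away from the knob) and 43 mm above it when the stay lies flat. Pressing it down raises the knob end.
- hole_near (a point): Centre of the stay's hole nearest the pivot, 87 mm from it, half-way through the bar's thickness. The stay is a flat steel bar 28 mm wide, 6 mm thick, reaching 205 mm from the pivot, with three 17 mm holes in a row; this one is over the pin at the start.
- hole_mid (a point): Centre of the middle hole, 129 mm from the pivot.
- hole_end (a point): Centre of the end hole, next to the knob, 170 mm from the pivot. It must end over the pin.
- knob_top (a point): Centre of the flat top of the stay's upright round knob, 16 mm thick and 22 mm tall, on the bar's upper face 193 mm from the pivot.
- jar: Bystander: closed amber jar, 70 mm wide, 110 mm tall, origin at the centre of its underside.
- punnet: Bystander: green open punnet with two pears, 160 x 110 mm, about 85 mm tall, origin at the centre of its underside.
- label_roll: Bystander: roll of white labels lying flat, 90 mm across, 40 mm tall, origin at the centre of its underside.

How it is judged:
By the outcome, as a careful person would: the job done as asked, in the order asked, and still so for the second after the job is handed in, with the robot touching nothing.
It also fails if it takes over 54 s, if anything falls off the work surface, if the arm or the gripper's body presses on something with over 40 N, if the wrist force passes 120 N, or if a joint passes its speed limit or range.

## Working session

There is one attempt and no reset: what is moved stays moved. The work goes in short steps, Python scripts to look and compute and a shell command to move; the robot and the scene stay as the last step left them, time stands still between calls to the robot, and variables do not carry over. Pictures are saved under pics/ and viewed, and the job is handed in when it is done.

```bash
mkdir -p pics
cat > h.py <<'E'
import numpy as np, cv2
from plant import *
def cap(n,f):
    c=capture(n); cv2.imwrite('pics/'+f,cv2.cvtColor(c['img'],cv2.COLOR_RGB2BGR)); return c
def w(c,p):
    return (np.array(c['world_from_camera'])@np.r_[p,1])[:3]
def proj(c,P):
    T=np.linalg.inv(np.array(c['world_from_camera'])); p=T@np.r_[P,1]
    f=210/np.tan(np.radians(c['vertical_fov'])/2)
    return c['cx']+f*p[0]/-p[2], c['cy']+f*(-p[1])/-p[2]
def pix2z(c,u,v,z):
    T=np.array(c['world_from_camera']); f=210/np.tan(np.radians(c['vertical_fov'])/2)
    d=T[:3,:3]@np.array([(u-c['cx'])/f,-(v-c['cy'])/f,-1]); o=T[:3,3]
    return o+d*(z-o[2])/d[2]
E
python3 - <<'E'
from h import *
o=get_obs(); print({k:np.round(v,3).tolist() for k,v in o.items()})
for n in ['top','side']:
    c=cap(n,n+'0.png'); print(n,{k:c[k] for k in c if k!='img'})
    for l in ['pin_top','hinge_top','door_edge','stay_pivot','heel_pad','hole_near','hole_end','knob_top','jar','punnet','label_roll','case']:
        r=spot_point(n,l)
        print(l,[(round(x['score'],2),np.round(w(c,x['position']),1).tolist()) for x in r[:2]])
E
```

```text
{'time': 0.0, 'joint_positions': [1.086, 0.343, 1.525, -0.0, 1.275, -0.146], 'dq': [0.0, 0.0, -0.001, 0.001, -0.002, 0.002], 'tau': [-0.0, -43.124, -24.422, 0.072, 0.056, -0.0], 'tool_pos': [174.291, 494.821, 248.049], 'tcp_rot': [-3.141, 0.002, 1.232], 'contact_force': [0.199, 0.33, 0.556], 'moment': [0.023, 0.034, 0.004], 'grip_width': 91.772}
top {'vertical_fov': 51.35225953606002, 'cx': 280.14842988750934, 'cy': 202.19405424194056, 'world_from_camera': array([[-1.73312410e-02,  9.77167828e-01, -2.11760864e-01,
         2.79968846e+02],
       [-9.99836189e-01, -1.80430403e-02, -1.42933185e-03,
        -1.75005662e+01],
       [-5.21750692e-03,  2.11701404e-01,  9.77320466e-01,
         1.47459663e+03],
       [ 0.00000000e+00,  0.00000000e+00,  0.00000000e+00,
         1.00000000e+00]])}
pin_top [(0.87, [598.9, -14.8, 202.5])]
hinge_top [(0.71, [729.2, 17.2, 179.8])]
door_edge [(0.97, [526.2, 85.0, 175.6])]
stay_pivot [(0.87, [575.1, 69.0, 196.6])]
heel_pad [(0.86, [557.8, 124.5, 236.7])]
hole_near [(0.83, [597.2, -21.3, 193.5]), (0.62, [727.5, 19.3, 181.2])]
hole_end [(0.82, [62
[... 541 characters left out ...]
73161e-03,  8.00915716e-01,  5.98719798e-01,
         9.28230279e+02],
       [ 0.00000000e+00,  0.00000000e+00,  0.00000000e+00,
         1.00000000e+00]])}
pin_top [(0.97, [597.5, -18.6, 199.7]), (0.4, [609.4, -62.6, 192.4])]
hinge_top [(0.79, [728.9, 9.8, 175.1])]
door_edge [(0.72, [525.3, 85.0, 179.1])]
stay_pivot [(0.91, [576.4, 66.1, 194.9])]
heel_pad []
hole_near [(0.88, [595.1, -18.5, 189.8]), (0.75, [423.8, 467.9, -1.8])]
hole_end [(0.58, [620.1, -98.2, 192.4])]
knob_top [(0.82, [623.4, -121.8, 218.3])]
jar [(0.87, [618.3, 359.6, -1.6])]
punnet [(0.73, [424.6, 470.5, -2.9])]
label_roll [(0.91, [439.5, -516.9, -3.2]), (0.4, [598.5, -21.3, 202.6])]
case [(0.39, [598.6, -22.8, 202.0])]
```

View pics/top0.png

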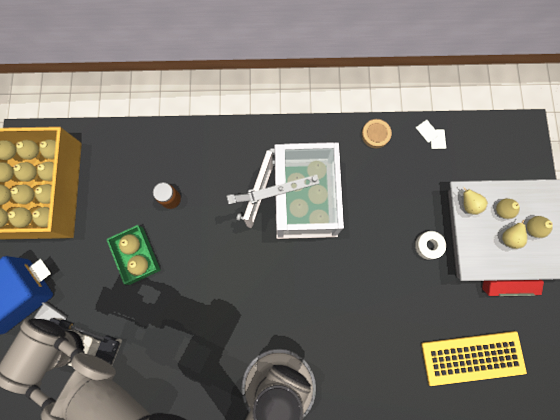

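View pics/side0.png

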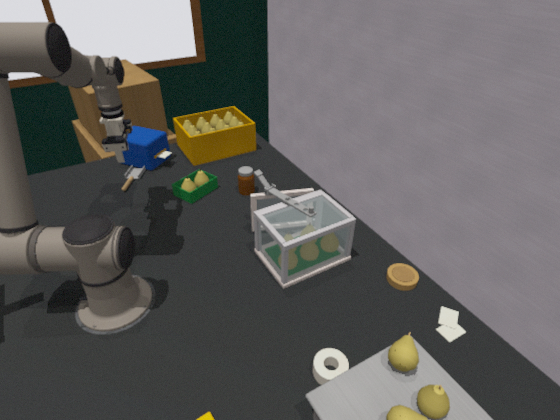

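The top view shows the case centred near (308,190). The door stands ajar on its left, around (258,190). The stay runs from its heel at (232,198), over the pin near (280,188), to the knob at (317,178). The detections match the given sizes: pin to hinge measures about 134 mm against the nominal 133.4 mm. Next I'll refine the case pose.

```bash
cat > fit.py <<'E'
from h import *
from scipy.optimize import least_squares
Z=dict(pin_top=205,hinge_top=178,door_edge=178,stay_pivot=193,heel_pad=236,hole_near=193,hole_mid=193,hole_end=193,knob_top=218)
def model(p):
    x,y,th,q,s,t=p
    R=np.array([[np.cos(th),-np.sin(th)],[np.sin(th),np.cos(th)]])
    def W(a,z): return np.r_[R@np.array(a)+[x,y],z]
    h=np.array([-30,130.]); d=np.array([-np.sin(q),-np.cos(q)])
    n=np.array([np.cos(q),-np.sin(q)])  # inward
    pv=h+160*d; b=-np.cos(s)*d+np.sin(s)*n
    def B(r,u): return W(pv+b*(r*np.cos(t)-u*np.sin(t)),193+r*np.sin(t)+u*np.cos(t))
    return dict(pin_top=W([0,0],205),hinge_top=W(h,178),door_edge=W(h+215*d,178),stay_pivot=W(pv,193),
      heel_pad=B(-61,43),hole_near=B(87,0),hole_mid=B(129,0),hole_end=B(170,0),knob_top=B(193,25)), R
def collect(labels,names=('top','side'),tag='x',minscore=.5):
    obs=[]
    for n in names:
        c=cap(n,f'{tag}_{n}.png')
        for l in labels:
            for r in spot_point(n,l)[:1]:
                if r['score']>minscore: obs.append((c,l,w(c,r['position']),r['score']))
    return obs
def fit(obs,p0,free):
    p0=np.array(p0,float)
    def res(v):
        p=p0.copy(); p[free]=v; m,_=model(p); out=[]
        for c,l,P,s in obs:
            o=np.array(c['world_from_camera'])[:3,3]; dr=P-o; L=np.linalg.norm(dr); dr/=L
            e=m[l]-P; out+=list(e/4)
        return out
    r=least_squares(res,p0[free],loss='soft_l1'); p=p0.copy(); p[free]=r.x; return p,res(r.x)
E
python3 - <<'E'
from fit import *
obs=collect(['pin_top','hinge_top','door_edge','stay_pivot','heel_pad','hole_mid','hole_end','knob_top'],tag='a')
obs+=collect(['pin_top','hinge_top'],tag='a2')
p,r=fit(obs,[598,-17,-1.55,.35,.99,0],[0,1,2,3,4])
np.save('p.npy',p); print(np.round(p,3))
r=np.array(r).reshape(-1,3)*4
for o,e in zip(obs,r): print(o[1],round(o[3],2),np.round(e,1))
m,R=model(p)
for k in m: print(k,np.round(m[k],1))
for n in('top','side'):
    c=cap(n,'z.png'); im=cv2.imread('pics/z.png')
    u,v=map(int,proj(c,m['pin_top'])); 
    for k in m: print(k,np.round(proj(c,m[k]),1))
    h=65;s=9
    cr=cv2.resize(im[v-h+20:v+h-20,u-h:u+h],None,fx=6,fy=6,interpolation=cv2.INTER_CUBIC)
    for k in m:
        a,b=proj(c,m[k]); cv2.circle(cr,(int((a-u+h+.5)*6),int((b-v+h-20+.5)*6)),3,(0,0,255),1)
    cv2.imwrite(f'pics/zoom_{n}.png',cr)
E
```

```text
[ 5.97889e+02 -1.59800e+01 -1.57100e+00  3.31000e-01  9.83000e-01
  0.00000e+00]
pin_top 0.96 [ 2.7 -1.8  3.6]
hinge_top 0.86 [-1.3 -0.7 -1.6]
door_edge 0.74 [ 0.4 -3.  -1. ]
stay_pivot 0.71 [ 0.7 -3.7 -4.6]
heel_pad 0.7 [ 0.9  3.3 -0.7]
hole_mid 0.61 [-1.8 -1.1 -1.3]
hole_end 0.61 [ 0.1 -2.6  2.3]
knob_top 0.85 [ 2.8 -2.9 -0.5]
pin_top 0.65 [-0.7  0.9  1.1]
hinge_top 0.63 [-2.6  1.6  1.4]
door_edge 0.74 [-0.5 -1.5 -0.7]
heel_pad 0.58 [5.8 4.1 2.5]
hole_mid 0.61 [0.2 5.1 2.5]
hole_end 0.97 [-1.1  2.9  1.8]
knob_top 0.79 [ 1.5  0.4 -4.8]
pin_top 0.94 [-1.1 -0.2  3.2]
hinge_top 0.74 [ 0.3 -2.7  0.3]
pin_top 0.9 [-1.4  0.7  4.2]
hinge_top 0.78 [-2.7  2.9  3. ]
pin_top [597.9 -16.  205. ]
hinge_top [727.9  14.  178. ]
door_edge [524.5  83.9 178. ]
stay_pivot [576.6  66.  193. ]
heel_pad [561.1 125.  236. ]
hole_near [598.7 -18.1 193. ]
hole_mid [609.3 -58.8 193. ]
hole_end [619.8 -98.4 193. ]
knob_top [ 625.6 -120.7  218. ]
pin_top [280.  188.2]
hinge_top [269.7 150. ]
door_edge [247.4 214.6]
stay_pivot [252.9 196.5]
heel_pad [231.7 198.8]
hole_near [280.7 188.9]
hole_mid [294.1 185.3]
hole_end [307.1 181.7]
knob_top [315.  177.5]
pin_top [286.7 195.9]
hinge_top [313.4 188.1]
door_edge [254.2 194. ]
stay_pivot [269.6 188.9]
heel_pad [257.7 171.8]
hole_near [287.1 199.1]
hole_mid [296.1 204.4]
hole_end [305.2 209.6]
knob_top [310.9 206.4]
```

View pics/zoom_top.png

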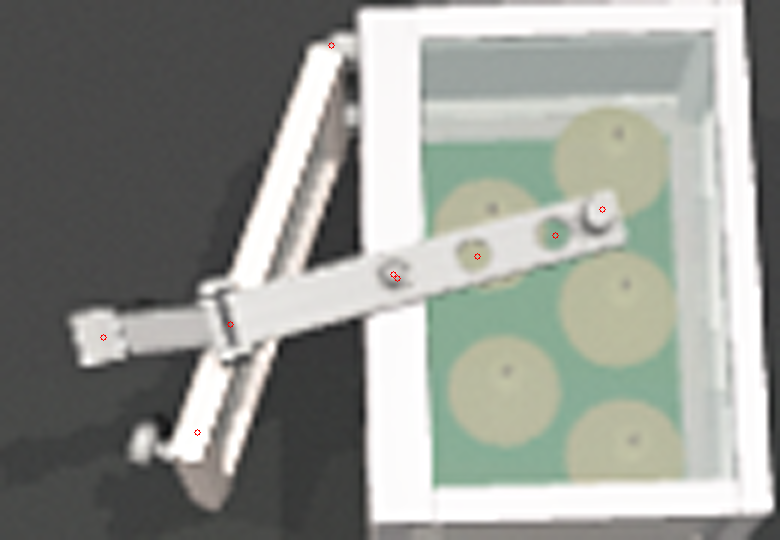

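View pics/zoom_side.png

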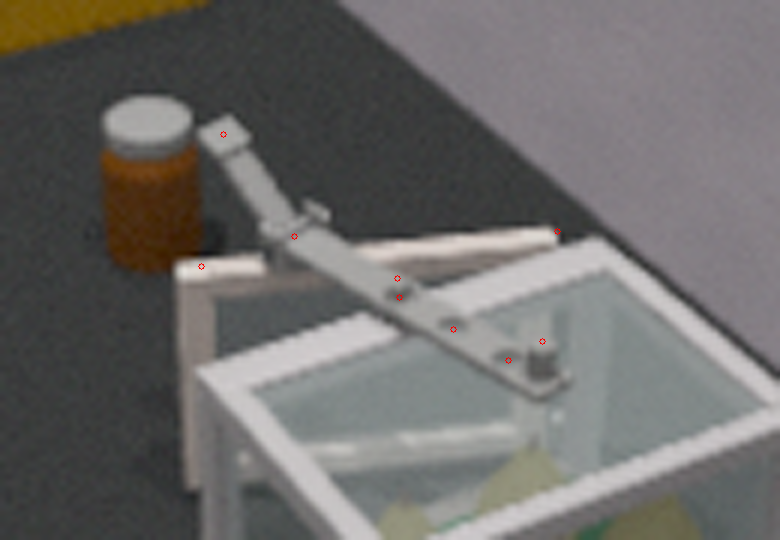

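The model fits within 1–2 mm in both views. The pin is at (598,-16), the hinge at (728,14) and the heel pad at (561,125,236). I'll close the fingers and move over the heel pad.

```bash
python3 -m handwheel '{"translation": [[0.2,-0.2,0.12],[0.28,-0.27,0.08],[0.28,-0.27,0.02],[0.28,-0.27,0],[0.28,-0.27,0],[0.28,-0.27,0],[0.28,-0.27,0],[0.28,-0.27,0]], "twist": [-0.08,-0.08,-0.08,-0.08,-0.08,-0.08,-0.08,-0.08]}' 255
```

```text
time: 3.6
tool_pos: [504.7, 173.7, 283.6]
tcp_rot: [-3.141, -0.005, 0.202]
contact_force: [0.7, 0.7, -0.0]
grip_width: 16.3
```

```bash
python3 -m handwheel '{"translation": [[0.18,-0.15,0],[0.14,-0.11,-0.02],[0.05,-0.04,-0.06],[0,0,-0.04],[0,0,0],[0,0,0],[0,0,0],[0,0,0]], "twist": [0,0,0,0,0,0,0,0]}'
python3 - <<'E'
from h import *
for n in('top','side'):
    c=cap(n,'z.png'); im=cv2.imread('pics/z.png'); u,v=(245,195) if n=='top' else (275,190)
    cv2.imwrite(f'pics/b_{n}.png',cv2.resize(im[v-45:v+45,u-65:u+65],None,fx=6,fy=6,interpolation=cv2.INTER_CUBIC))
o=get_obs();print(o['time'],o['tool_pos'],o['contact_force'])
E
```

```text
time: 4.6
tool_pos: [561.8, 126.3, 264.4]
tcp_rot: [-3.14, -0.004, 0.198]
contact_force: [-0.5, 0.6, -0.1]
grip_width: 0.3
4.7 [561.91438384 126.1418652  264.31522724] [0.83030879 0.39572827 0.5602636 ]
```

View pics/b_side.png

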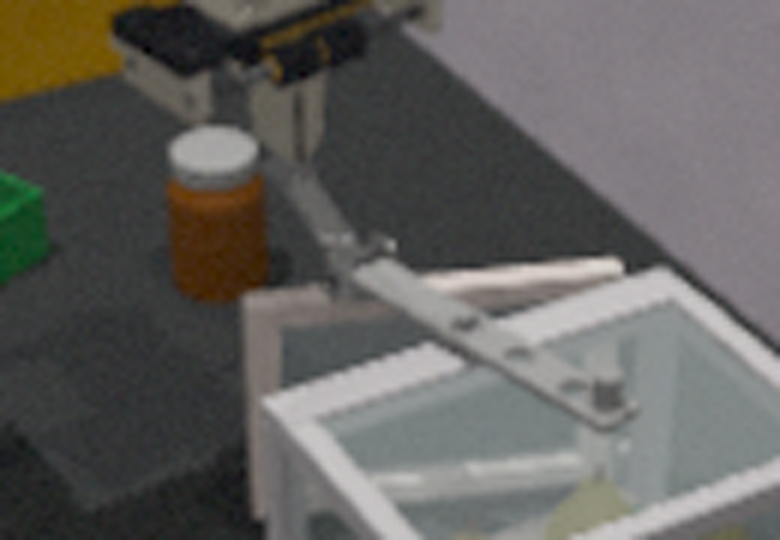

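In the side view, crop (290,160), the closed fingertips sit just over the heel pad. The next move presses it down by about 25 mm.

```bash
python3 -m handwheel '{"translation": [[0,0,-0.03],[0,0,-0.03],[0,0,-0.03],[0,0,-0.03],[0,0,-0.03],[0,0,-0.02],[0,0,0],[0,0,0]], "twist": [0,0,0,0,0,0,0,0]}'
cat > look.py <<'E'
import sys
from h import *
def look(tag,ct=(280,190),cs=(280,195)):
    for n,(u,v) in (('top',ct),('side',cs)):
        c=cap(n,'z.png'); im=cv2.imread('pics/z.png')
        cv2.imwrite(f'pics/{tag}_{n}.png',cv2.resize(im[v-45:v+45,u-65:u+65],None,fx=6,fy=6,interpolation=cv2.INTER_CUBIC))
look(sys.argv[1])
E
python3 look.py c; python3 -c "
from plant import *
o=get_obs();print(o['time'],o['tool_pos'],o['contact_force'])"
```

```text
time: 5.7
tool_pos: [562.2, 127.4, 238.9]
tcp_rot: [-3.138, -0.007, 0.198]
contact_force: [-1.3, 0.8, 3.5]
grip_width: 0.7
5.8 [562.26889306 127.35692124 238.98998283] [-0.85638552  1.21185218  2.42580849]
```

View pics/c_side.png

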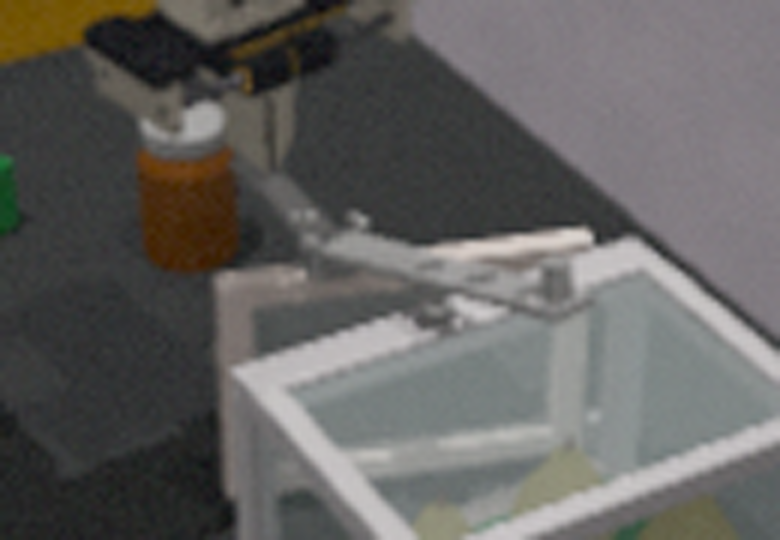

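The side view shows the stay tilted up. Its knob is at (555,280) and the pin stands free at (440,315). Next I'll retract and go into the gap at the door's free end.

```bash
python3 -m handwheel '{"translation": [[0,0,0.15],[-0.08,-0.12,0.04],[-0.13,-0.18,0],[-0.1,-0.15,0],[0,0,-0.1],[0,0,-0.15],[0,0,-0.1],[0,0,0]], "twist": [0,-0.07,-0.07,-0.07,-0.07,0,0,0]}'
python3 look.py d
```

```text
time: 6.8
tool_pos: [513.4, 54.5, 211.3]
tcp_rot: [3.139, -0.004, -0.258]
contact_force: [0.5, -0.4, 0.2]
grip_width: 0.5
```

View pics/d_side.png

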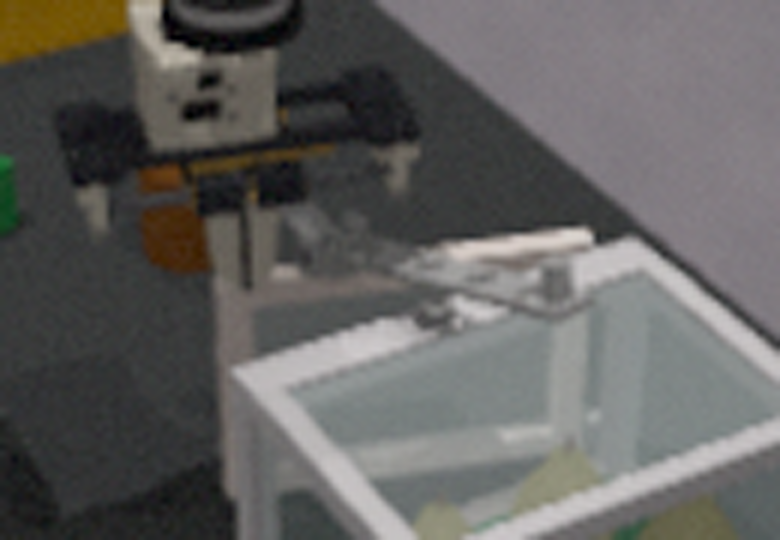

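View pics/d_top.png

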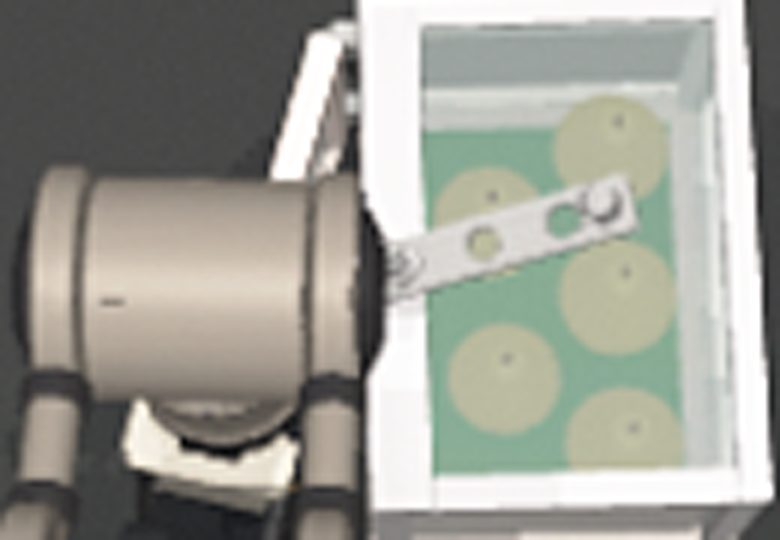

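Run:
```python
from fit import *
c=capture('side')
def cr(P):
    a,b=proj(c,P); return round((a-280+65+.5)*6),round((b-195+45+.5)*6)
e=np.array([np.cos(-.258),np.sin(-.258),0]); T=np.array([513.4,54.5,0])
for s in(-95,-80,0,80,95):
  print(s,[(z,cr(T+s*e+[0,0,z])) for z in(189,211,235,255,275)])
```

```text
-95 [(189, (77, 305)), (211, (75, 272)), (235, (71, 236)), (255, (68, 206)), (275, (66, 174))]
-80 [(189, (104, 301)), (211, (101, 269)), (235, (98, 233)), (255, (96, 202)), (275, (93, 171))]
0 [(189, (243, 281)), (211, (242, 249)), (235, (240, 213)), (255, (239, 183)), (275, (238, 152))]
80 [(189, (378, 262)), (211, (378, 230)), (235, (378, 195)), (255, (379, 165)), (275, (379, 134))]
95 [(189, (403, 259)), (211, (404, 227)), (235, (404, 191)), (255, (404, 161)), (275, (405, 131))]
```

The tool is over the gap, with the fingers at (235,285) in the side crop, inside the door. I'll lower it to TCP z≈190 and push along the door's arc.

```bash
python3 -m handwheel '{"translation": [[0,0,-0.07],[0,0,-0.065],[0,0,0],[0.05,0.07,0],[0.05,0.09,0],[0.05,0.09,0],[0.05,0.09,0],[0,0,0]], "twist": [0,0,0,0,0,0,0,0]}'
python3 look.py e
```

```text
time: 7.95
tool_pos: [547.2, 110.4, 192.5]
tcp_rot: [3.141, -0.009, -0.256]
contact_force: [-0.1, -0.2, 0.8]
grip_width: 0.5
```

View pics/e_side.png

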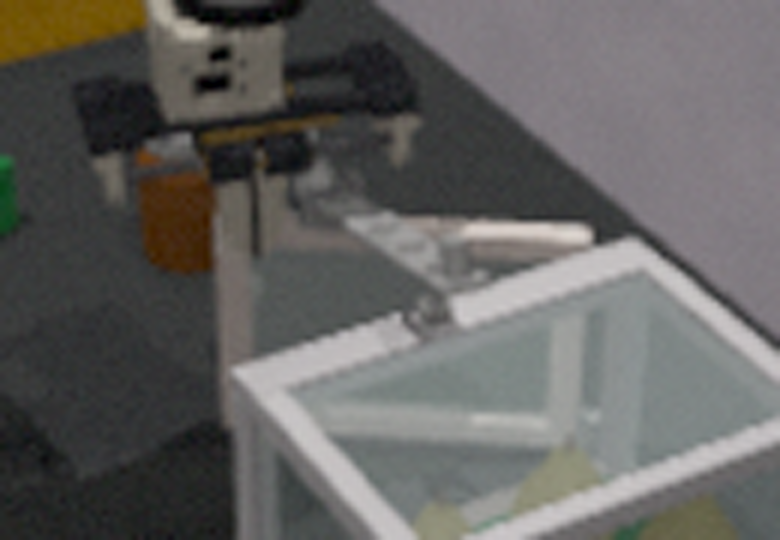

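View pics/e_top.png

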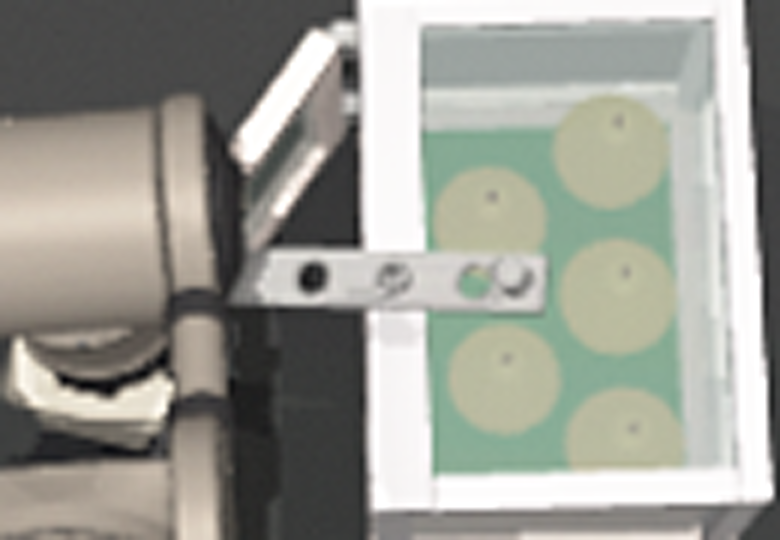

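The door has swung to about 0.62. The middle hole, crop (393,278) in the top view, is passing above the pin and the stay is still up. I'll keep pushing.

```bash
python3 -m handwheel '{"translation": [[0.04,0.07,0],[0.06,0.08,0],[0.06,0.08,0],[0.06,0.08,0],[0.06,0.07,0],[0.03,0.03,0],[0,0,0],[0,0,0]], "twist": [0,0,0,0,0,0,0,0]}'
python3 look.py f
```

```text
time: 9.05
tool_pos: [596.9, 175.0, 192.5]
tcp_rot: [3.14, -0.01, -0.258]
contact_force: [-0.1, 0.1, 0.3]
grip_width: 0.4
```

View pics/f_side.png

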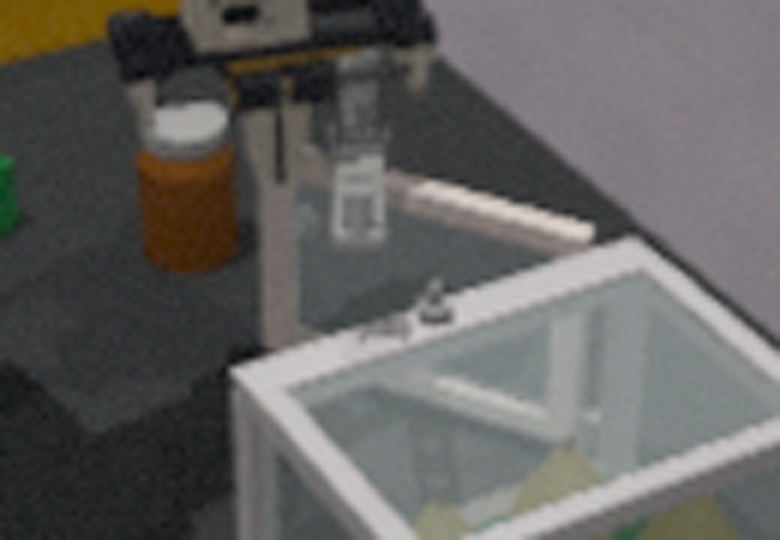

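View pics/f_top.png

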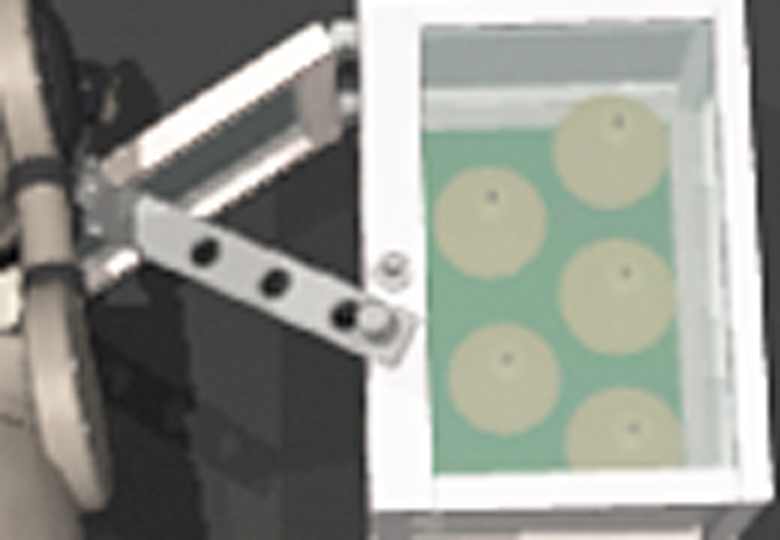

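The door now stands near its target angle. The stay is raised and its end hole sits short of the pin. I'll back off, rise and measure.

```bash
python3 -m handwheel '{"translation": [[-0.06,-0.04,0],[-0.04,-0.02,0.1],[0,0,0.3],[0,0,0.35],[-0.3,-0.1,0.1],[-0.35,-0.1,0],[-0.3,-0.1,0],[0,0,0]], "twist": [0,0,0,0,0,0,0,0]}'
cat > meas.py <<'E'
from fit import *
import sys
tag=sys.argv[1]; guess=eval(sys.argv[2])
obs=collect(['door_edge','stay_pivot','heel_pad','hole_mid','hole_end','knob_top'],tag=tag)
p=np.load('p.npy'); p[3:]=guess
p,r=fit(obs,p,[3,4,5]); print(np.round(p,3)); np.save('p.npy',p)
r=np.array(r).reshape(-1,3)*4
for o,e in zip(obs,r): print(o[1],round(o[3],2),np.round(e,1))
m,R=model(p)
for k in m: print(k,np.round(m[k],1))
for n,(u,v) in (('top',(265,190)),('side',(280,195))):
    c=[o[0] for o in obs if np.allclose(o[0]['world_from_camera'],o[0]['world_from_camera'])]
    im=cv2.imread(f'pics/{tag}_{n}.png'); c=capture(n)
    cr=cv2.resize(im[v-45:v+45,u-65:u+65],None,fx=6,fy=6,interpolation=cv2.INTER_CUBIC)
    for k in m:
        a,b=proj(c,m[k]); cv2.circle(cr,(int((a-u+65+.5)*6),int((b-v+45+.5)*6)),3,(0,0,255),1)
    cv2.imwrite(f'pics/{tag}z_{n}.png',cr)
o=get_obs();print(o['time'],o['tool_pos'],o['tcp_rot'])
E
python3 meas.py g '[1.0,.98,.4]'
```

```text
time: 10.15
tool_pos: [431.3, 116.7, 331.1]
tcp_rot: [-3.14, -0.018, -0.26]
contact_force: [0.7, -0.5, 0.9]
grip_width: 0.2
[ 5.97889e+02 -1.59800e+01 -1.57100e+00  1.00000e+00  1.08300e+00
  2.87000e-01]
door_edge 0.71 [2.6 1.6 0.8]
stay_pivot 0.93 [-2.  -4.2 -4.7]
heel_pad 0.89 [ 1.8  2.5 -2.2]
hole_mid 0.65 [-2.1 -4.3 -3.7]
hole_end 0.93 [-1.7 -1.  -0.9]
knob_top 0.81 [4.4 1.4 1. ]
door_edge 0.77 [-1.4 -0.5  0.6]
stay_pivot 0.53 [-1.6 -0.7 -0.6]
hole_mid 0.63 [ 0.2  0.7 -1.6]
knob_top 0.54 [0.5 3.1 0.4]
pin_top [597.9 -16.  205. ]
hinge_top [727.9  14.  178. ]
door_edge [611.6 194.9 178. ]
stay_pivot [641.4 148.6 193. ]
heel_pad [676.  210.3 217. ]
hole_near [600.5  75.9 217.6]
hole_mid [580.8  40.7 229.5]
hole_end [561.6   6.4 241.1]
knob_top [554.2  -6.6 271.6]
10.95 [434.12963742 117.44360976 329.1754313 ] [-3.14057272 -0.01624597 -0.25984189]
```

View pics/gz_top.png

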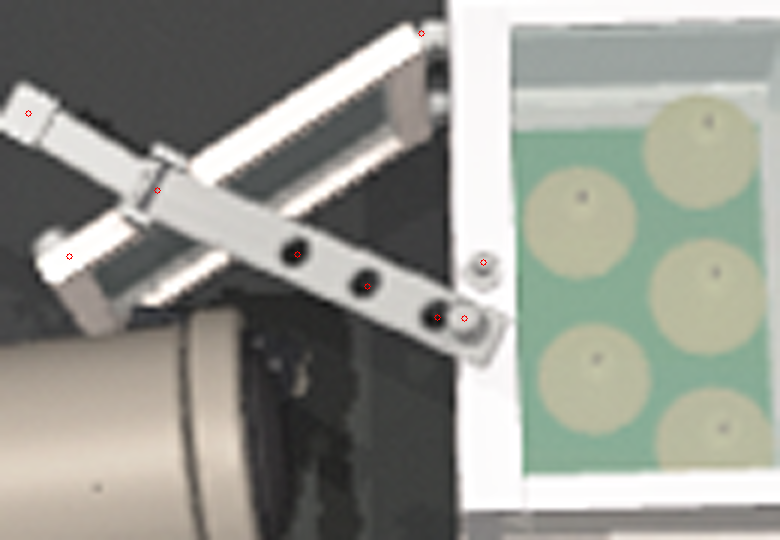

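View pics/gz_side.png

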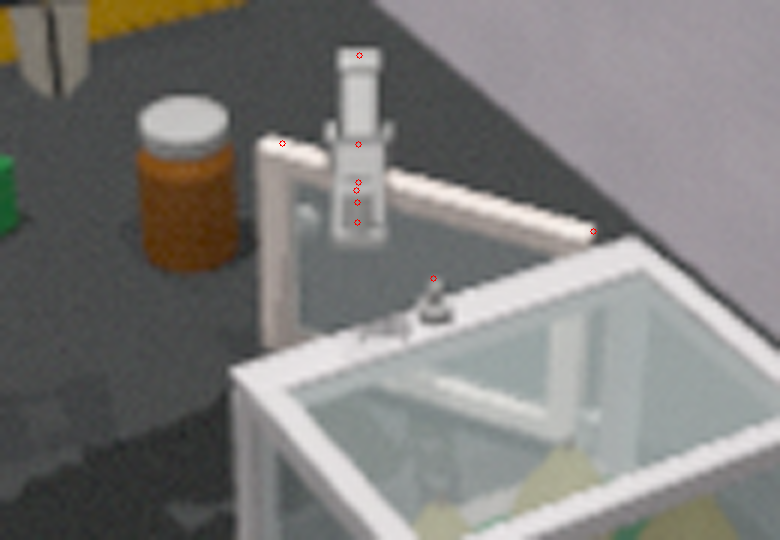

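Both overlays match: door about 1.00, swivel 1.08 (needs 0.83), tilt 0.29. Next I'll move over the knob with the jaw axis across the bar.

```bash
python3 -m handwheel '{"translation": [[0.15,-0.16,0],[0.16,-0.17,0],[0.16,-0.17,0],[0.16,-0.17,-0.06],[0.16,-0.17,-0.07],[0,0,-0.05],[0,0,0],[0,0,0]], "twist": [-0.05,-0.05,-0.06,0,0,0,0,0]}' 90
```

```text
time: 11.95
tool_pos: [555.2, -11.3, 301.9]
tcp_rot: [-3.139, -0.017, -0.517]
contact_force: [-0.5, 0.1, 0.1]
grip_width: 59.4
```

```bash
python3 -m handwheel '{"translation": [[-0.013,0.018,-0.03],[0,0,-0.06],[0,0,-0.05],[0,0,-0.02],[0,0,0],[0,0,0],[0,0,0],[0,0,0]], "twist": [0,0,0,0,0,0,0,0]}'
python3 look.py i
```

```text
time: 12.95
tool_pos: [552.6, -6.9, 277.7]
tcp_rot: [-3.138, -0.019, -0.515]
contact_force: [-0.1, -1.4, 0.0]
grip_width: 59.7
```

View pics/i_side.png

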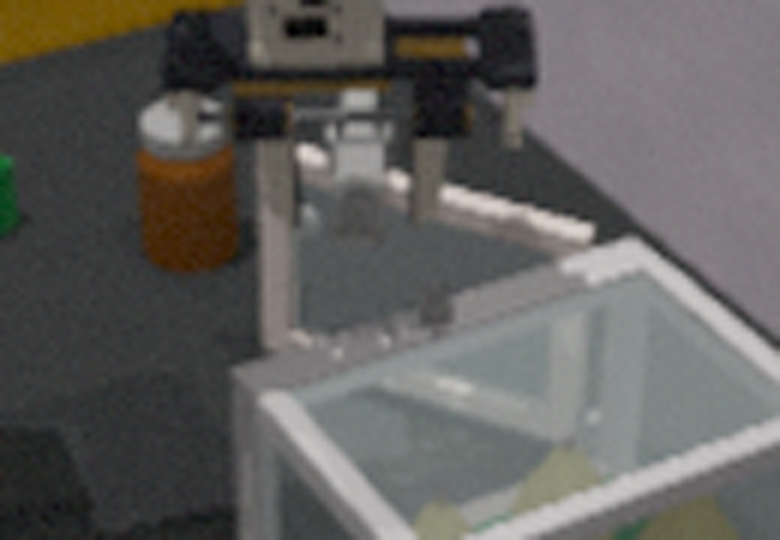

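The open fingers straddle the knob, at (360,210) in the crop, with tips at bar-top height. Closing on it.

```bash
python3 -m handwheel '{"translation": [[0,0,0],[0,0,0],[0,0,0],[0,0,0],[0,0,0],[0,0,0],[0,0,0],[0,0,0]], "twist": [0,0,0,0,0,0,0,0]}' 255
python3 look.py j
```

```text
time: 14.05
tool_pos: [552.6, -7.0, 277.8]
tcp_rot: [-3.138, -0.019, -0.515]
contact_force: [-0.1, 0.2, 0.1]
grip_width: 14.6
```

View pics/j_side.png

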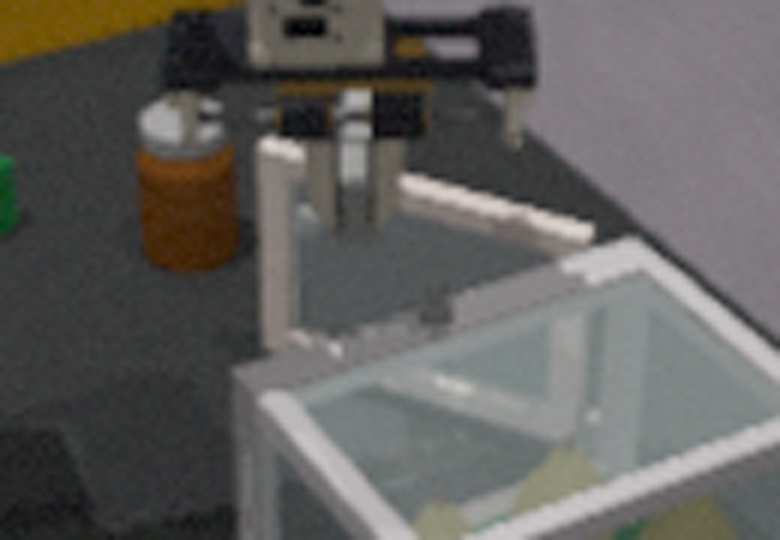

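The knob is held (width 14.6 mm). I'll swivel it along the arc about the pivot, turning the tool with it.

```bash
python3 -m handwheel '{"translation": [[0.045,-0.024,0],[0.046,-0.024,0],[0.046,-0.022,0],[0.048,-0.018,0],[0.049,-0.016,0],[0.049,-0.015,0],[0,0,0],[0,0,0]], "twist": [0.027,0.027,0.027,0.027,0.027,0.027,0,0]}'
python3 look.py k;python3 -c "
from plant import *
o=get_obs();print(o['time'],o['tool_pos'],o['contact_force'],o['moment'])"
```

```text
time: 15.15
tool_pos: [595.9, -24.9, 277.5]
tcp_rot: [-3.138, -0.018, -0.254]
contact_force: [0.3, -0.6, 0.3]
grip_width: 15.4
15.25 [595.84145046 -24.91150078 277.58965551] [ 0.38524298 -0.21945755  0.11461312] [-0.11208836  0.08828745 -0.0949622 ]
```

View pics/k_side.png

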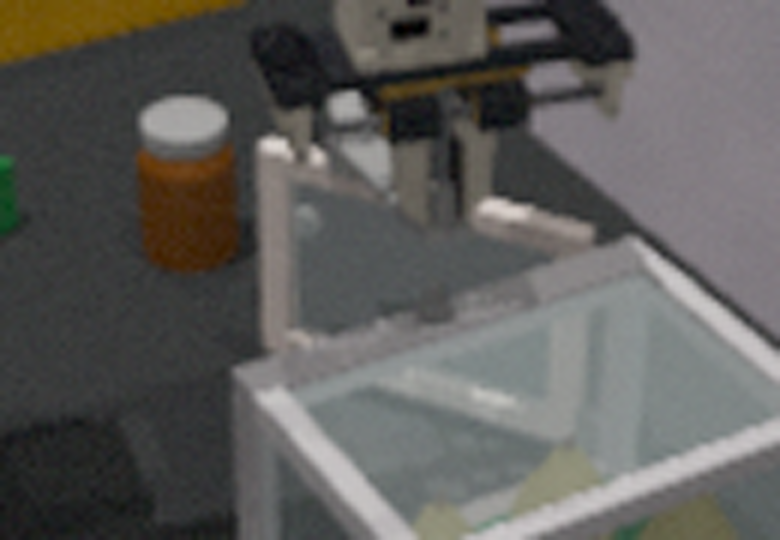

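View pics/k_top.png

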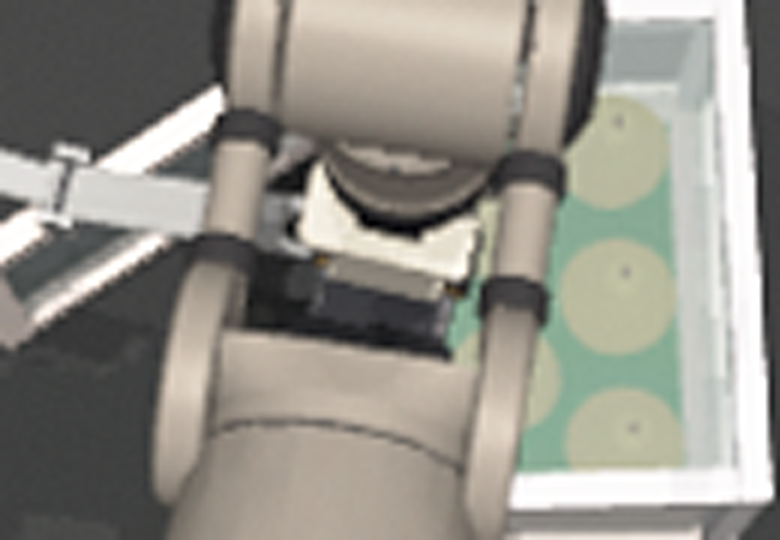

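```bash
python3 -m handwheel '{"translation": [[-0.005,-0.018,-0.048],[-0.005,-0.017,-0.048],[-0.003,-0.012,-0.048],[-0.003,-0.01,-0.048],[0,0,0],[0,0,0],[0,0,0],[0,0,0]], "twist": [0,0,0,0,0,0,0,0]}'
python3 look.py l;python3 -c "
from h import *
o=get_obs();print(o['time'],o['tool_pos'],o['contact_force'],o['moment'])
c=capture('side')
for l in ['pin_top','hole_end','stay_pivot','hole_mid','hole_near','door_edge']:
  for r in spot_point('side',l)[:1]: print(l,round(r['score'],2),np.round(w(c,r['position']),1))
"
```

```text
time: 16.25
tool_pos: [592.8, -33.9, 246.8]
tcp_rot: [-3.137, -0.018, -0.254]
contact_force: [0.3, -0.1, -1.0]
grip_width: 15.1
16.35 [592.78378305 -33.93369841 246.73059916] [-0.24306556 -0.4215984   0.37139605] [ 0.02211573  0.05178654 -0.02805761]
pin_top 0.62 [596.9 -19.7 201.2]
hole_end 0.62 [598.2 -17.8 212.5]
stay_pivot 0.42 [638.  145.2 194.4]
hole_mid 0.41 [607.9  22.  207.8]
hole_near 0.4 [616.5  63.5 206.9]
door_edge 0.66 [609.9 193.8 178.8]
```

View pics/l_side.png

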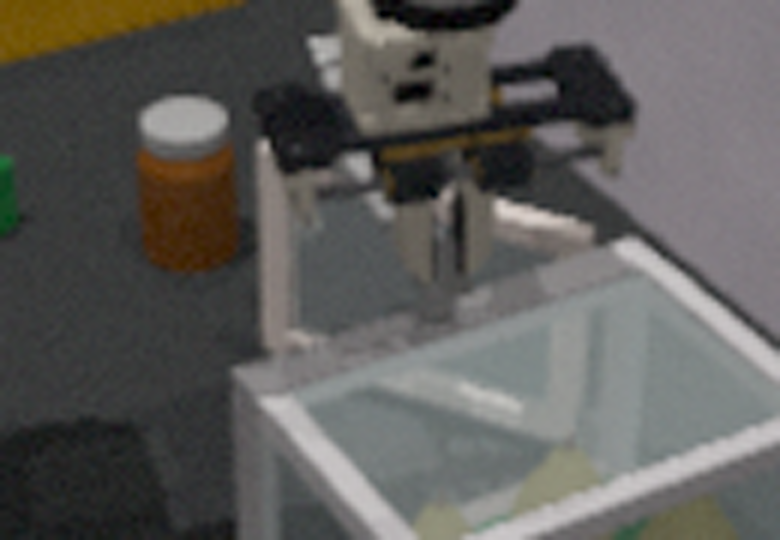

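View pics/l_top.png

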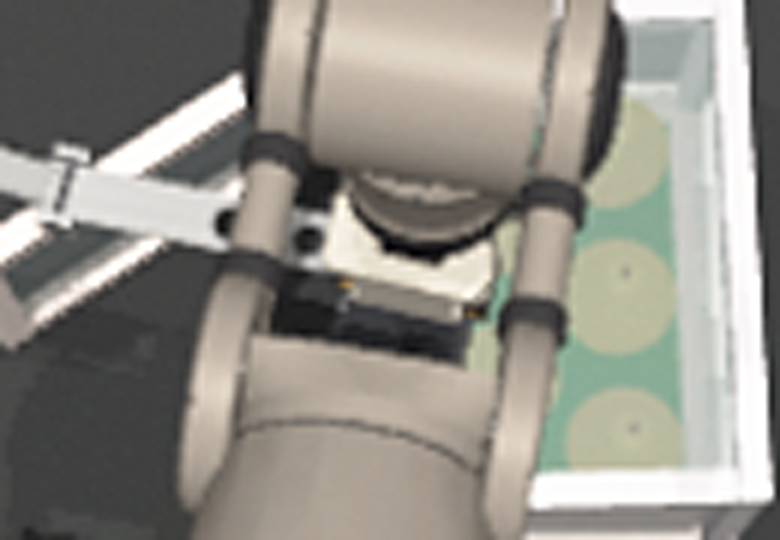

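The hole_end detection (598,-18) agrees with the pin (598,-16) from the fit. I'll keep lowering.

```bash
python3 -m handwheel '{"translation": [[-0.002,-0.009,-0.03],[-0.002,-0.006,-0.03],[-0.001,-0.004,-0.03],[0,-0.002,-0.03],[0,0,-0.03],[0,0,0],[0,0,0],[0,0,0]], "twist": [0,0,0,0,0,0,0,0]}'
python3 look.py m
```

```text
time: 17.7
tool_pos: [592.0, -37.5, 222.7]
tcp_rot: [-3.138, -0.018, -0.254]
contact_force: [0.3, -1.3, 1.3]
grip_width: 15.2
```

View pics/m_side.png

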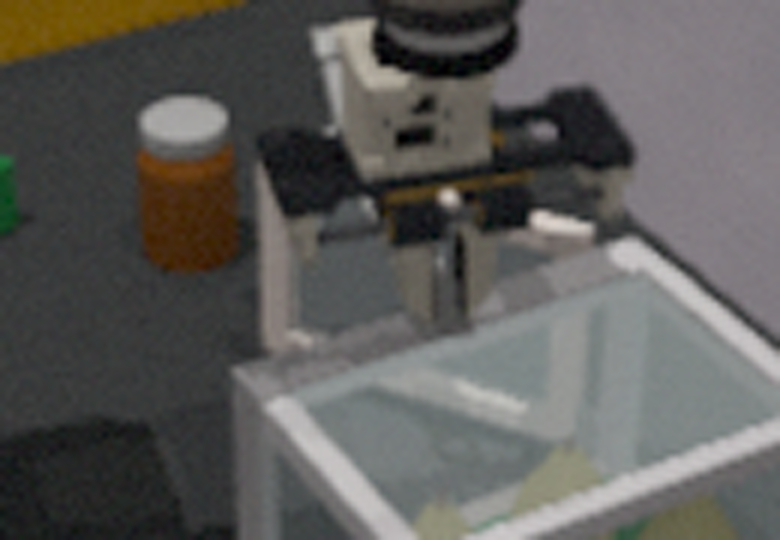

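Only about 1 N so far. I'll press a little further to find the flat stop.

```bash
python3 -m handwheel '{"translation": [[0,0,-0.01],[0,0,-0.01],[0,0,-0.01],[0,0,0],[0,0,0],[0,0,0],[0,0,0],[0,0,0]], "twist": [0,0,0,0,0,0,0,0]}'
```

```text
time: 18.8
tool_pos: [592.7, -37.9, 220.0]
tcp_rot: [-3.138, -0.022, -0.254]
contact_force: [0.1, -1.0, 3.1]
grip_width: 14.4
```

```bash
python3 -m handwheel '{"translation": [[0,0,-0.01],[0,0,-0.01],[0,0,0],[0,0,0],[0,0,0],[0,0,0],[0,0,0],[0,0,0]], "twist": [0,0,0,0,0,0,0,0]}'
python3 look.py n
```

```text
time: 19.8
tool_pos: [593.8, -38.1, 219.0]
tcp_rot: [-3.138, -0.026, -0.254]
contact_force: [-0.8, -0.3, 5.3]
grip_width: 14.8
```

View pics/n_side.png

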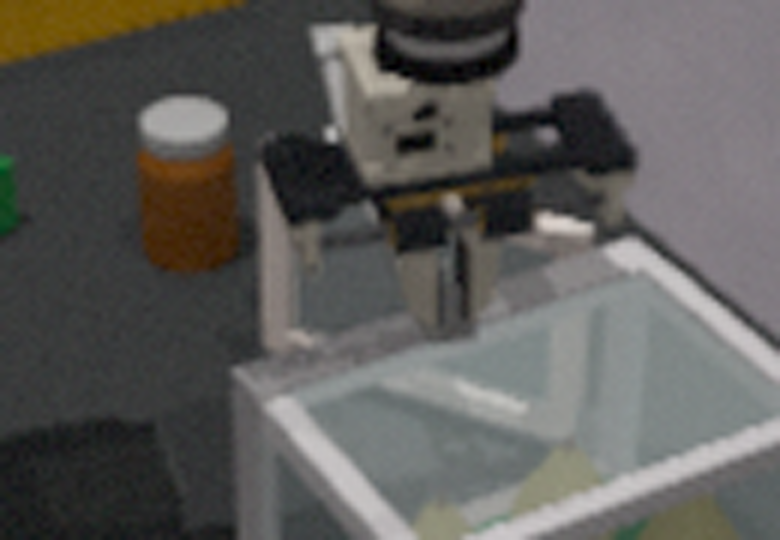

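Motion is now resisted, with the tips at about bar-top height. I'll release, rise and measure.

```bash
python3 -m handwheel '{"translation": [[0,0,0],[0,0,0],[0,0,0],[0,0,0.03],[0,0,0.1],[0,0,0.3],[-0.2,0,0.3],[-0.35,0,0]], "twist": [0,0,0,0,0,0,0,0]}' 90
python3 -m handwheel '{"translation": [[-0.35,0.1,0],[-0.35,0.1,0],[-0.2,0.1,0],[0,0,0],[0,0,0],[0,0,0],[0,0,0],[0,0,0]], "twist": [0,0,0,0,0,0,0,0]}'
python3 meas.py o '[1.0,.83,.0]'
```

```text
time: 20.9
tool_pos: [510.7, -37.7, 331.3]
tcp_rot: [-3.138, -0.024, -0.253]
contact_force: [0.2, -1.4, -0.2]
grip_width: 59.7
time: 21.9
tool_pos: [371.2, 7.6, 337.0]
tcp_rot: [-3.137, -0.032, -0.255]
contact_force: [0.1, 1.3, -0.5]
grip_width: 59.6
[ 5.97889e+02 -1.59800e+01 -1.57100e+00  9.95000e-01  8.51000e-01
 -1.00000e-03]
door_edge 0.71 [-1.7 -3.5 -2.9]
stay_pivot 0.76 [-1.1  0.5 -1.2]
heel_pad 0.58 [ 0.   0.6 -2.7]
hole_mid 0.76 [-0.2 -0.9 -0.6]
hole_end 0.61 [-3.9 -1.8  0.1]
knob_top 0.66 [ 1.9 -0.4 -1.3]
door_edge 0.91 [-1.5 -2.3  0.4]
stay_pivot 0.69 [ 1.6  0.2 -3.5]
heel_pad 0.72 [6.7 3.9 0.3]
hole_mid 0.8 [ 2.3  3.2 -2.8]
hole_end 0.87 [-0.9  0.7  1.9]
knob_top 0.69 [ 1.3  0.4 -0.1]
pin_top [597.9 -16.  205. ]
hinge_top [727.9  14.  178. ]
door_edge [610.7 194.3 178. ]
stay_pivot [640.7 148.2 193. ]
heel_pad [657.3 206.9 236. ]
hole_near [617.1  64.5 192.9]
hole_mid [605.7  24.  192.9]
hole_end [594.5 -15.4 192.9]
knob_top [588.3 -37.6 217.9]
22.7 [370.77069758   7.7527298  337.26409939] [-3.13720263 -0.03314212 -0.25477739]
```

View pics/oz_top.png

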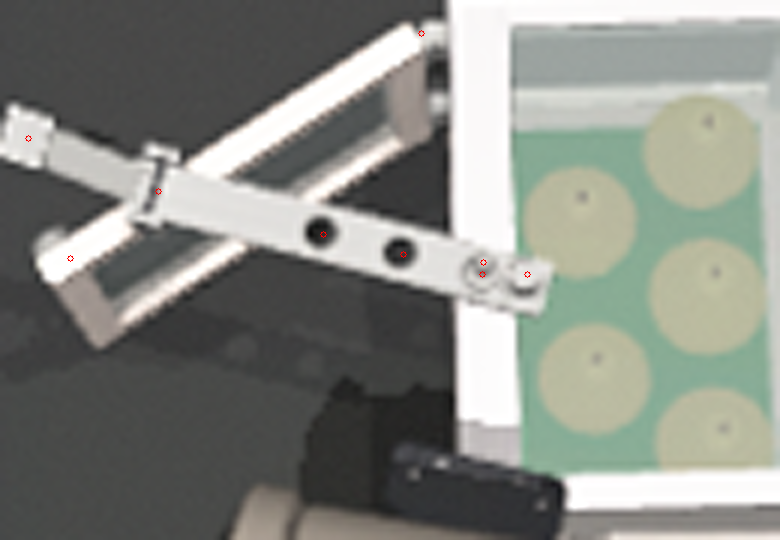

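View pics/oz_side.png

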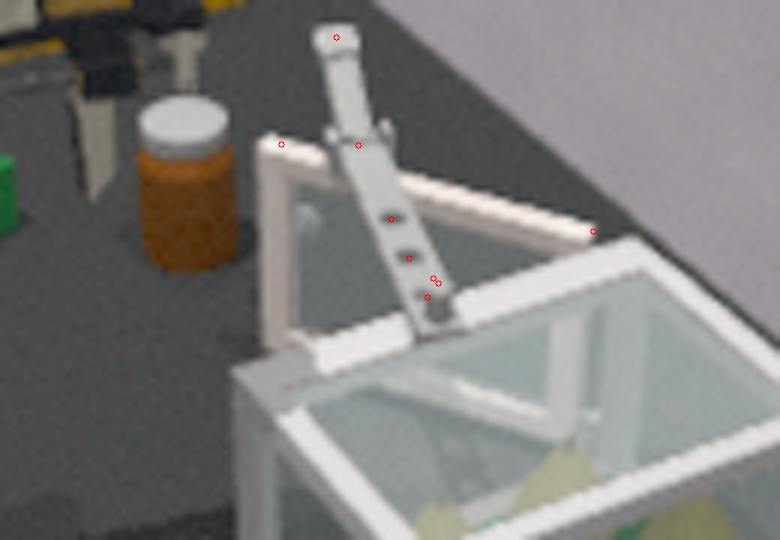

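Run:
```python
import cv2,numpy as np
a=cv2.imread('pics/o_top.png')[175:205,260:300]; b=cv2.imread('pics/o_side.png')[185:215,270:310]
f=lambda x:cv2.resize(x,None,fx=10,fy=10,interpolation=cv2.INTER_CUBIC)
cv2.imwrite('pics/oo.png',np.hstack([f(a),f(b)]))
```

```text
(no output)
```

View pics/oo.png

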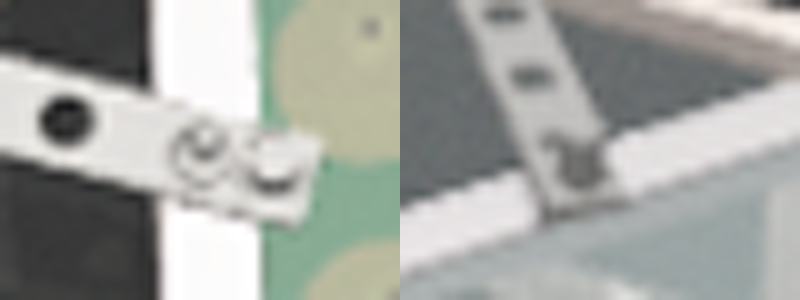

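In the top crop the pin shows inside the end hole at (205,147). In the side crop it stands through the hole beside the knob. The fitted tilt is about 0. To be sure the stay is fully seated, I'll press gently on the knob top with closed fingers.

```bash
python3 -m handwheel '{"translation": [[0.2,-0.05,0],[0.33,-0.07,0],[0.33,-0.07,0],[0.33,-0.07,-0.1],[0.25,-0.05,-0.15],[0,0,-0.15],[0,0,-0.1],[0,0,0]], "twist": [0,0,0,0,0,0,0,0]}' 255
```

```text
time: 23.7
tool_pos: [594.1, -40.5, 258.4]
tcp_rot: [-3.137, -0.034, -0.255]
contact_force: [-0.6, -0.0, 1.6]
grip_width: 0.0
```

```bash
python3 -m handwheel '{"translation": [[-0.033,0.017,0],[0,0,-0.04],[0,0,-0.04],[0,0,-0.03],[0,0,-0.02],[0,0,-0.02],[0,0,0],[0,0,0]], "twist": [0,0,0,0,0,0,0,0]}'
```

```text
time: 24.7
tool_pos: [589.8, -38.0, 238.1]
tcp_rot: [-3.137, -0.04, -0.255]
contact_force: [-0.7, 0.5, 3.5]
grip_width: 0.4
```

```bash
python3 -m handwheel '{"translation": [[0,0,-0.02],[0,0,-0.02],[0,0,-0.02],[0,0,-0.02],[0,0,-0.02],[0,0,-0.02],[0,0,-0.02],[0,0,-0.02]], "twist": [0,0,0,0,0,0,0,0]}'
```

```text
time: 25.7
tool_pos: [597.7, -40.8, 229.8]
tcp_rot: [-3.137, -0.075, -0.255]
contact_force: [-8.5, 0.1, 20.0]
grip_width: 0.6
```

The force rose to 20 N while the tool drifted sideways in x. I'll retreat straight up and look.

```bash
python3 -m handwheel '{"translation": [[0,0,0.03],[0,0,0.06],[0,0,0.2],[0,0,0.3],[-0.3,0,0.1],[-0.35,0.1,0],[-0.35,0.1,0],[-0.3,0.1,0]], "twist": [0,0,0,0,0,0,0,0]}'
python3 meas.py q '[1.0,.83,.0]'
python3 - <<'E'
import cv2,numpy as np
a=cv2.imread('pics/q_top.png')[175:205,260:300]; b=cv2.imread('pics/q_side.png')[185:215,270:310]
f=lambda x:cv2.resize(x,None,fx=10,fy=10,interpolation=cv2.INTER_CUBIC)
cv2.imwrite('pics/qq.png',np.hstack([f(a),f(b)]))
E
```

```text
time: 26.7
tool_pos: [398.8, 4.8, 334.4]
tcp_rot: [-3.137, -0.072, -0.256]
contact_force: [-0.3, -0.4, 1.5]
grip_width: 0.4
[ 5.97889e+02 -1.59800e+01 -1.57100e+00  9.94000e-01  7.99000e-01
  6.00000e-03]
door_edge 0.69 [-0.8  0.2 -2.8]
stay_pivot 0.87 [ 1.6 -2.2  0.2]
heel_pad 0.94 [ 1.7  0.5 -1.3]
hole_mid 0.86 [-1.2 -4.5  3. ]
hole_end 0.87 [-2.1 -4.5 -0.5]
knob_top 0.78 [ 1.1 -2.5 -2.7]
door_edge 0.73 [-0.2 -1.6 -2.2]
stay_pivot 0.65 [ 1.5 -2.6 -2.1]
heel_pad 0.9 [ 1.8  4.4 -1.8]
hole_mid 0.68 [-1.5  3.7 -1.2]
hole_end 0.82 [ 1.2 -0.2  0.5]
knob_top 0.63 [ 1.4  2.5 -0.5]
pin_top [597.9 -16.  205. ]
hinge_top [727.9  14.  178. ]
door_edge [610.6 194.2 178. ]
stay_pivot [640.6 148.1 193. ]
heel_pad [654.1 207.9 235.7]
hole_near [621.4  63.3 193.5]
hole_mid [612.2  22.3 193.7]
hole_end [603.2 -17.7 194. ]
knob_top [598.1 -40.  219.1]
27.5 [400.81961432   4.30994888 334.48055832] [-3.13662187 -0.07220121 -0.25599351]
```

View pics/qq.png

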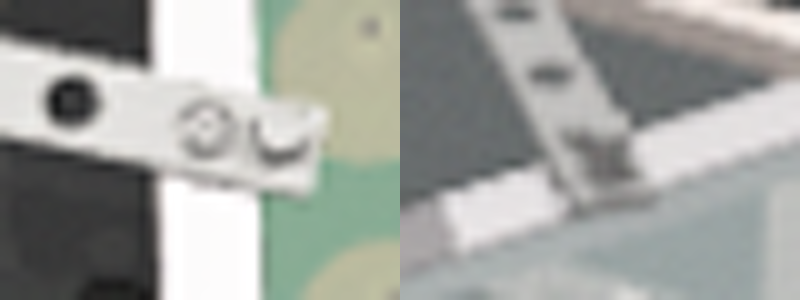

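View pics/qz_side.png

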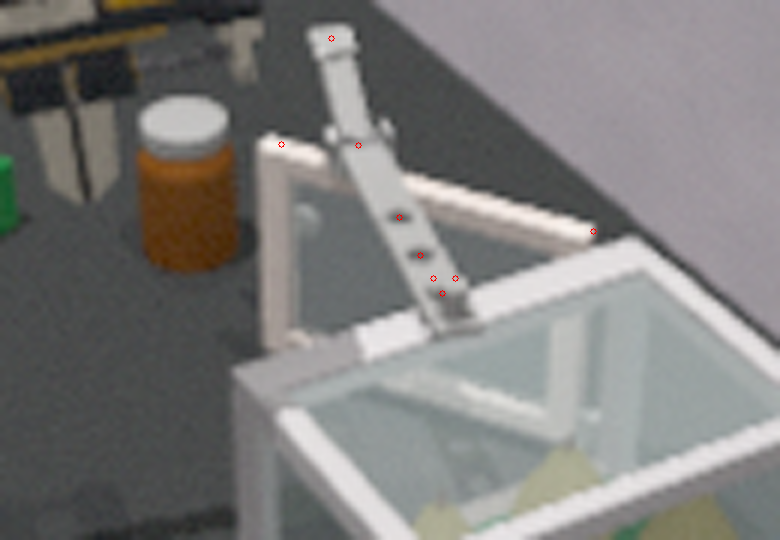

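View pics/qz_top.png

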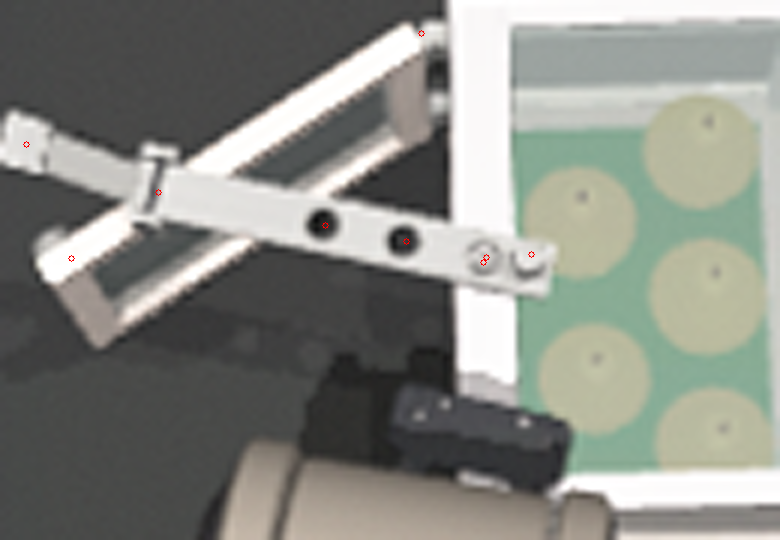

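In both views the stay lies flat (fitted tilt 0.006), with the pin inside the end hole at (205,127) in the zoom. The press only moved the hole within its ±4 mm of play on the pin. I'll do one last check of the bystanders, then hand in.

Run:
```python
from h import *
c=cap('top','end_top.png')
for l in ['jar','punnet','label_roll']:
  for r in spot_point('top',l)[:1]: print(l,round(r['score'],2),np.round(w(c,r['position']),1))
o=get_obs();print(o['time'],o['contact_force'],np.abs(o['dq']).max())
```

```text
jar 0.98 [6.191e+02 3.635e+02 4.000e-01]
punnet 0.74 [429.  469.2   3.9]
label_roll 0.59 [ 441.6 -512.8    3.2]
27.7 [-0.2130126  -0.67280371  0.20938917] 0.002604569781978721
```

View pics/end_top.png

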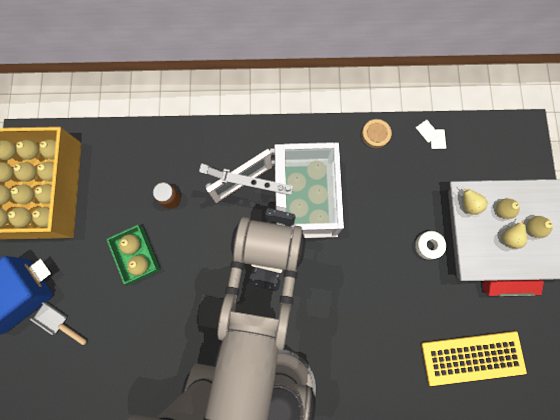

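The picture shows the door wide, with the stay flat over the pin at (280,185). The jar, punnet and label roll are unmoved, and the arm is clear of everything.

```bash
python3 -c "
from plant import *
print(close_job())"
```

```text
the job is handed in; nothing more can be done
None
```

The door now stands wide, and the stay lies flat with its end hole down over the pin. I handed the job in at about 28 s of the 54 s allowed.

**What I did:**
1. Pressed the heel pad to tip the stay clear of the pin.
2. Pushed the door open from inside the gap with the stay up.
3. Gripped the knob to swivel the end hole over the pin and lowered it.
4. Released it and pressed the knob top once to seat it.

**Last checks:**
- **Door and stay:** the camera fit gave door 0.99 (target 1.0), swivel 0.80 (nominal 0.83) and tilt 0.006. Both views show the pin inside the end hole. The fitted hole centre is about 5 mm from the pin, slightly more than the 4 mm of play, but the fit's own scatter is 2–4 mm.
- **Bystanders:** the jar, punnet and label roll are where they started, within measurement noise, and the robot was touching nothing.

**One thing did not go as planned:** the seating press reached 20 N and slid the knob about 9 mm sideways. The measured fingertip height then read about 11 mm below where the knob top should be. I think the stay's stop gave a little under the load, but I did not confirm that. The pictures taken afterwards still show the stay flat and on the pin.

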